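# Feeler check of two locker door gaps

### The job

Check the gap under the doors of the two small desktop lockers with the steel feeler gauge. First push the blade's tip lightly, square on, against the foot of the door that hangs low, to show that it jams there; then slide the blade about 4 cm in, straight, under the middle of the other door, where it fits, and let go, leaving it lying flat on the desk in that gap.

Things in the scene. Friction and masses are not known exactly. Their poses are not given: they have to be found in the camera images.
- feeler_grip (a point): Feeler gauge, loose, 120 g: flat steel blade 165 x 30 x 8 mm lying on the desk, with an upright black grip at its rear end, 50 mm long (along the blade), 14 mm thick, its top 62 mm above the desk. This point: the grip's centre, 35 mm above the blade's underside. Axes: x along the blade to its tip, y across (the grip's thin way), z up.
- feeler_tip (a point): Free end of the feeler's blade, mid-width and mid-thickness: 135 mm along +x from the grip's centre, 4 mm above the blade's underside. Same axes as the grip.
- high_door (a point): Middle of the lower front edge of the door that hangs high: a 22 mm gap to the desk, 138 mm wide between side walls, free for 84 mm from the door's front to the back wall; the blade fits. Door near the top of its locker (size as the other). Axes: x level into the locker, square to the door; y to its left; z up.
- low_door (a point): Middle of the lower front edge of the door that hangs low: a 3 mm gap, so the blade jams; a 21 mm white strip shows above the door. Both lockers: white steel, fixed, 150 wide, 90 deep, 80 mm high, dark grey door facing the robot, steel knob 12 mm proud at its right. Axes as the other door's.

How it is judged:
On the way, in this order (a step that is already met when the one before it is completed fails the run):
1. the blade's tip presses on the foot of the low-hanging door and jams (x of feeler_tip in the frame of low_door between -0.012 and 0.008 m and y of feeler_tip in the frame of low_door between -0.055 and 0.055 m and height (world z) of feeler_tip below 0.03 m and angle between the x axis of feeler_tip and the x axis of low_door, either way round below 0.35 rad and contact force between feeler and low_locker above 1 N), for 0.02 s.
2. the blade is slid under the high-hanging door (x of feeler_tip in the frame of high_door above 0.025 m and y of feeler_tip in the frame of high_door between -0.055 and 0.055 m and height (world z) of feeler_tip below 0.03 m and angle between the x axis of feeler_tip and the x axis of high_door, either way round below 0.35 rad), for 0.2 s.
At the end, for the whole second after the job is handed in: The feeler lies flat on the desk (within 5 mm and 0.1 rad), released, its tip at least 25 mm inside the front of the high-hanging door, within 55 mm of the middle of the door and square to it within 20 degrees (all of step 2 and height (world z) of feeler_tip below 0.009 m and height (world z) of feeler_grip below 0.04 m and angle between feeler_grip's own z axis and vertical below 0.1 rad); the robot touches nothing.
It also fails if it takes over 56 s, if anything falls off the work surface, if the arm or the gripper's body presses on something with over 40 N, if the wrist force passes 120 N, or if a joint passes its speed limit or range.

### The arm

A 6-joint arm with a two-finger parallel gripper is mounted at the origin on the work surface; the furniture and walls round the work are solid. World frame = base frame: x ahead of the robot, y to its left, z up, the work surface at z = 0. Lengths are in m, angles in rad, forces in N, time in s.
With the tool pointing down it reaches from about 0.35 to 0.775 m from the base axis. Payload 7.3 kg.
Tool frame: the origin (TCP) lies between the finger pads; the fingertips stand 8 mm ahead of it and the grasp point (between the pads) lies 11 mm behind it (robot.nose_length is the distance from the TCP to the fingertips, in m); z points along the fingers, y is the line along which they close (so a half turn about z gives the same grasp; the last joint's range is limited). The gripper opens to 92 mm and grips with 3 to 60 N. Pads are 19 mm wide; open, the fingers measure 130 mm over their backs; the gripper's body (75 mm by 190 mm) begins 47 mm behind the grasp point.
Start: joints at [1.15, 0.342, 1.524, -0, 1.275, -0.146], TCP at [0.142, 0.505, 0.235] pointing down, gripper open.
Joint ranges: [-2.53, 2.53], [-0.77, 2.02], [0.04, 2.7], [-1, 4.14], [0.28, 2.66], [-3.11, 3.11]. Speed limits (rad/s): [2.57, 2.57, 3.14, 3.14, 3.14, 3.14].

### API

Orientations are given as [roll, pitch, yaw] about the fixed x, y, z axes, in that order (R = Rz(yaw) Ry(pitch) Rx(roll)).
In Python, from cell import robot gives the robot as it stands. The module is installed in compiled form; this text tells all that it offers.
- The arm moves only by the shell command python3 -m jog 'ROWS' [FORCE]. ROWS is JSON, a list that holds one entry, the list of rows, each a list of 5 numbers: the gripper's target within -1 to 1 (fully open at 1, half-way at 0, shut at -1), then the shift along the tool's x, y, z in m, then the turn about the tool's z in rad. A call has 1 to 5 rows; each row is the pose to reach, as a shift and turn from the pose commanded when the call began, along the tool's axes at that moment; what a row does not reach only later rows make up. A row lasts 1/12 s, in which the tool goes at most 41.7 mm and 7.16 degrees, less where a joint would pass 70% of its speed; a pose out of reach is approached as far as the arm can. A call with a gripper value outside its range is refused whole. The fingers move at their own pace and stop on an object; FORCE is the grip in N (left out, the last holds). Time passes only in rows, so rows that repeat a pose let the fingers close. It gives the time, the measured TCP pose, the force, the opening and the grip force at its end, in the units of the state.
- robot.observe(): the state, without advancing time (a new reading comes with each control period).
- robot.read_camera(name): name is "scene" or "top"; returns the picture (400x640x3 uint8, red, green, blue); there is no depth.
- robot.camera_model(name): a dict with "camera_matrix" (3x3 intrinsics, pixels), "position" and "attitude" of the camera in the world. Camera axes: x right, y down, z forward; pixel columns grow to the right and rows downward; lengths in m; the calibration is good to about 2 mm. A picture is of the moment at which its call begins. camera_model takes no time and is no camera call.
- robot.hand_in(): hands the job in; it is judged then, once.
The state is a dict: "time": time; "qpos": joint angles; "qvel": joint speeds; "joint_efforts": joint torques, N m; "tool_pos": TCP position; "tool_rot": TCP orientation; "contact_force": force on the tool from outside, world axes, zero at the start; "torque": the same for the moment, N m; "opening": finger opening in m; "grip_force": force on a finger pad.
Only numpy, scipy, OpenCV 4.12 (cv2) and the standard library are available. Lean on these libraries where they do the work, as an engineer would, in place of code of your own. Each camera call takes 0.05 s, during which the arm holds its last target. There are 200 camera calls.

## Working session

There is one attempt and no reset: what is moved stays moved. The work goes in short steps, Python scripts to look and compute and a shell command to move; the robot and the scene stay as the last step left them, time stands still between calls to the robot, and variables do not carry over. Pictures are saved under pics/ and viewed, at most 10 in all, crops included, and the job is handed in when it is done.

```bash
mkdir -p pics; python3 - <<'E'
from cell import robot
import cv2
for n in("scene","top"):
    cv2.imwrite(f"pics/{n}0.png",robot.read_camera(n)[:,:,::-1]); print(n,robot.camera_model(n))
s=robot.observe();print(s["time"],s["tool_pos"],s["tool_rot"],s["opening"],robot.nose_length)
E
```

```text
scene {'camera_matrix': array([[480.00814821,   0.        , 321.27556428],
       [  0.        , 480.00814821, 191.54575158],
       [  0.        ,   0.        ,   1.        ]]), 'position': array([0.37171747, 0.65768838, 0.77784402]), 'attitude': array([-2.37532086, -0.01140213, -2.86484637])}
top {'camera_matrix': array([[373.31274624,   0.        , 318.85564432],
       [  0.        , 373.31274624, 205.47639402],
       [  0.        ,   0.        ,   1.        ]]), 'position': array([ 0.47588439, -0.0127098 ,  0.89141314]), 'attitude': array([-3.03261566, -0.00400564, -1.56886131])}
0.1 [0.14229203 0.5049778  0.23412118] [-3.14021365e+00 -1.99779601e-04  2.86677449e+00] 0.09211548026153346 0.008
```

View pics/scene0.png

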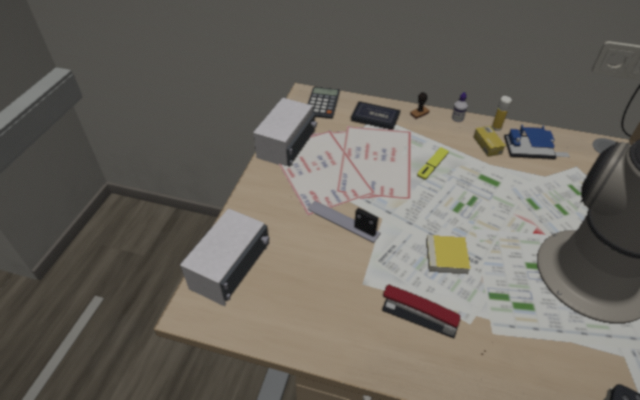

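View pics/top0.png

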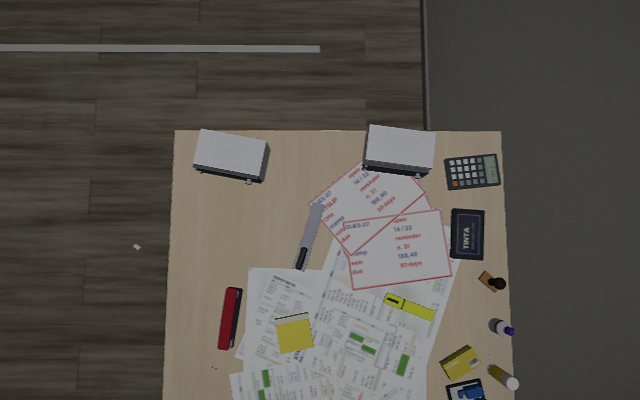

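Both lockers sit at the far edge of the desk: left at about (230,155) and right at about (400,150) in the top view. The feeler is at (310,235) with its grip at the lower end. I'll enlarge these areas.

```bash
python3 - <<'E'
import cv2,numpy as np
t=cv2.imread("pics/top0.png");s=cv2.imread("pics/scene0.png")
R=lambda im,x,y,w,h,k:cv2.resize(im[y:y+h,x:x+w],None,fx=k,fy=k,interpolation=cv2.INTER_CUBIC)
a=R(t,185,120,100,75,4);b=R(t,350,115,100,75,4);c=R(s,180,205,100,75,4);d=R(s,245,95,100,75,4)
cv2.imwrite("pics/c1.png",np.clip(1.5*np.vstack([np.hstack([a,b]),np.hstack([c,d])]),0,255))
a=R(t,285,195,50,80,7);b=R(s,300,190,90,60,4.9)
o=np.zeros((560,800,3));o[:,:350]=a;o[:b.shape[0],355:355+b.shape[1]]=b
cv2.imwrite("pics/c2.png",np.clip(1.4*o,0,255))
E
```

```text
[ WARN:0@0.048] global loadsave.cpp:1063 imwrite_ Unsupported depth image for selected encoder is fallbacked to CV_8U.
```

View pics/c1.png

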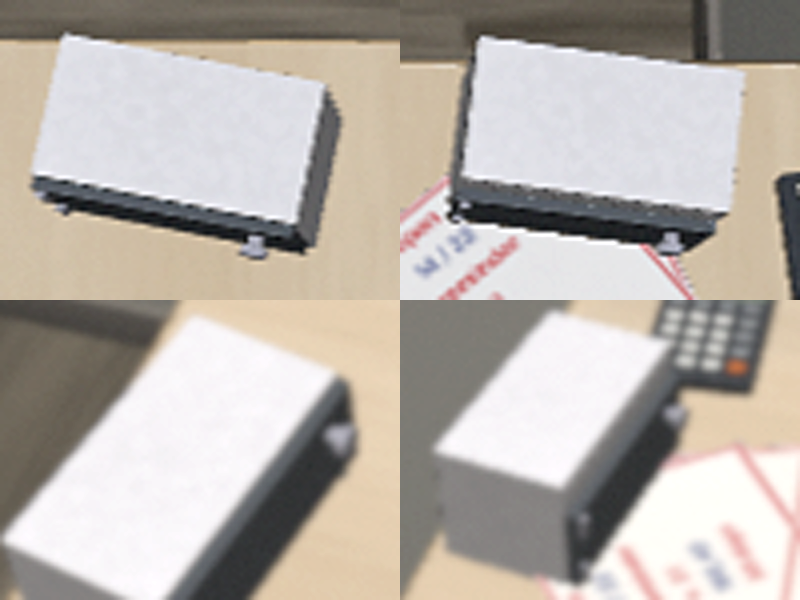

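View pics/c2.png

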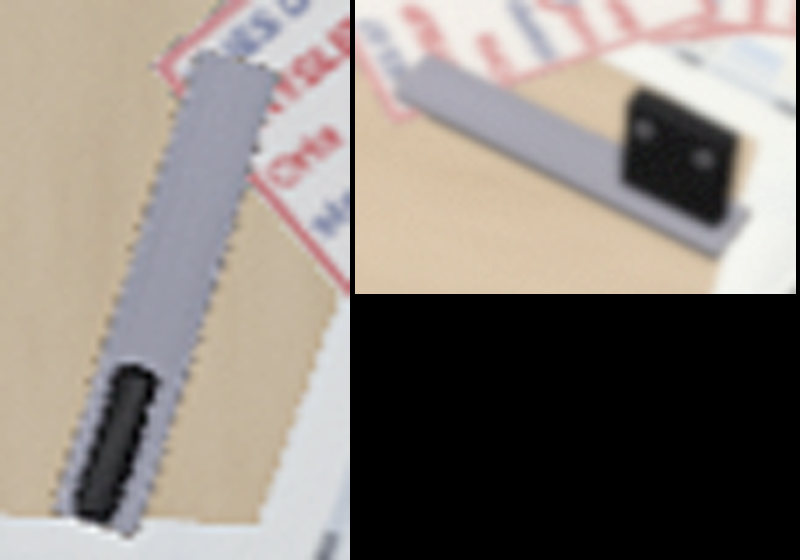

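```bash
cat >h.py <<'E'
from cell import robot
import numpy as np,cv2
from scipy.spatial.transform import Rotation as Ro
from scipy.optimize import least_squares
def cam(n):
    m=robot.camera_model(n);return m["camera_matrix"],np.array(m["position"]),Ro.from_euler("xyz",m["attitude"]).as_matrix()
def proj(n,P):
    K,p,R=cam(n);c=(np.atleast_2d(P)-p)@R@K.T;return c[:,:2]/c[:,2:]
def ray(n,px,z):
    K,p,R=cam(n);px=np.atleast_2d(px);d=np.c_[px,np.ones(len(px))]@np.linalg.inv(K).T@R.T
    return p+d*((z-p[2])/d[:,2])[:,None]
def fit(local,obs,g):  # planar pose x,y,yaw ; obs list (cam, idx, px)
    L=np.array(local,float)
    W=lambda v:np.c_[L[:,:2]@np.array([[np.cos(v[2]),np.sin(v[2])],[-np.sin(v[2]),np.cos(v[2])]])+v[:2],L[:,2]]
    f=lambda v:np.concatenate([(proj(n,W(v)[i])-np.array(px)).ravel() for n,i,px in obs])
    r=least_squares(f,g);return r.x,r.fun.reshape(-1,2).round(1)
E
python3 - <<'E'
from h import *
t=cv2.imread("pics/top0.png");s=cv2.imread("pics/scene0.png")
C=lambda a,o,k:np.array(a)/k+np.array(o)-.5+.5/k
roof=[[.09,.075,.08],[.09,-.075,.08],[0,-.075,.08],[0,.075,.08]]
for nm,px in(("left",C([[65,35],[325,85],[297,222],[35,178]],(185,120),4)),("right",C([[78,38],[344,70],[325,212],[60,180]],(350,115),4))):
    q=ray("top",px,.08); print([round(np.linalg.norm(q[i]-q[(i+1)%4]),3) for i in range(4)])
    v,r=fit(roof,[("top",[0,1,2,3],px)],[q[:,0].mean(),q[:,1].mean(),-.2]);print(nm,v.round(4),r.tolist())
    c,sn=np.cos(v[2]),np.sin(v[2])
    for n,im in(("top",t),("scene",s)):
        for z in np.arange(.088,-.01,-.008):
            cols=[]
            for y in np.linspace(-.04,.04,15):
                p=proj(n,[v[0]-sn*y,v[1]+c*y,z])[0];cols.append(im[int(round(p[1])),int(round(p[0]))].mean())
            print(n,round(z,3),round(np.median(cols)),end=" | ")
        print()
px=np.array(C([[190,58],[278,70],[55,512],[135,535]],(285,195),7));ps=C([[45,90],[75,52],[363,247],[393,212]],(300,190),4.9)
L=[[.135,.015,.008],[.135,-.015,.008],[-.03,.015,.008],[-.03,-.015,.008]]
for o in([("top",[0,1,2,3],px)],[("top",[0,1,2,3],px),("scene",[0,1,2,3],ps)]):
    print(ray("top",px,.008).round(3).tolist());v,r=fit(L,o,[.45,.05,-.1]);print(v.round(4),r.tolist())
E
```

```text
[np.float64(0.148), np.float64(0.079), np.float64(0.147), np.float64(0.083)]
left [ 0.6393  0.1901 -0.1763] [[0.0, -1.6], [0.9, -2.5], [0.1, 2.5], [-1.1, 1.5]]
top 0.088 60 | top 0.08 63 | top 0.072 65 | top 0.064 65 | top 0.056 31 | top 0.048 21 | top 0.04 22 | top 0.032 22 | top 0.024 22 | top 0.016 22 | top 0.008 50 | top -0.0 90 | top -0.008 127 | 
scene 0.088 139 | scene 0.08 74 | scene 0.072 60 | scene 0.064 39 | scene 0.056 35 | scene 0.048 34 | scene 0.04 35 | scene 0.032 35 | scene 0.024 40 | scene 0.016 83 | scene 0.008 129 | scene -0.0 134 | scene -0.008 134 | 
[np.float64(0.15), np.float64(0.082), np.float64(0.148), np.float64(0.082)]
right [ 0.6543 -0.1906 -0.1276] [[-0.2, -2.1], [-0.2, -1.6], [0.7, 2.1], [-0.4, 1.5]]
top 0.088 62 | top 0.08 61 | top 0.072 62 | top 0.064 63 | top 0.056 65 | top 0.048 49 | top 0.04 21 | top 0.032 23 | top 0.024 24 | top 0.016 23 | top 0.008 21 | top -0.0 28 | top -0.008 113 | 
scene 0.088 124 | scene 0.08 83 | scene 0.072 74 | scene 0.064 70 | scene 0.056 61 | scene 0.048 42 | scene 0.04 35 | scene 0.032 34 | scene 0.024 34 | scene 0.016 35 | scene 0.008 48 | scene -0.0 91 | scene -0.008 153 | 
[[0.579, 0.001, 0.008], [0.575, -0.029, 0.008], [0.426, 0.045, 0.008], [0.419, 0.019, 0.008]]
[ 0.4493  0.0239 -0.287 ] [[0.4, -1.7], [-0.1, 0.1], [-0.6, 0.6], [0.3, 1.0]]
[[0.579, 0.001, 0.008], [0.575, -0.029, 0.008], [0.426, 0.045, 0.008], [0.419, 0.019, 0.008]]
[ 0.4489  0.0241 -0.2982] [[0.9, -1.5], [0.4, 0.5], [-0.8, 0.6], [0.0, 1.2], [-2.1, 0.1], [-0.5, -0.7], [0.4, 1.5], [1.3, -1.0]]
```

The right locker's dark front reaches the desk and has a wide light strip above it, so it is the low door. The left one's dark front stops about 2 cm above the desk, so it is the high door. The roofs measure 82 mm deep, so the door's 8 mm sits in front of them. I'll refit with that and start moving.

```bash
python3 - <<'E'
from h import *
C=lambda a,o,k:np.array(a)/k+np.array(o)-.5+.5/k
roof=[[.09,.075,.08],[.09,-.075,.08],[.008,-.075,.08],[.008,.075,.08]]
for nm,px in(("high/left",C([[65,35],[325,85],[297,222],[35,178]],(185,120),4)),("low/right",C([[78,38],[344,70],[325,212],[60,180]],(350,115),4))):
    v,r=fit(roof,[("top",[0,1,2,3],px)],[.6,0,-.2]);print(nm,v.round(4),r.tolist())
    print("grip at tip=door:",(v[:2]-.135*np.array([np.cos(v[2]),np.sin(v[2])])).round(4))
E
cat >to.py <<'E'
import sys
from cell import robot
import numpy as np
from scipy.spatial.transform import Rotation as Ro
# usage: to.py x y z yaw(tool)
s=robot.observe();a=list(map(float,sys.argv[1:]))
R=Ro.from_euler("xyz",s["tool_rot"]).as_matrix()
d=R.T@(np.array(a[:3])-s["tool_pos"]);t=-(a[3]-s["tool_rot"][2]+np.pi)%(2*np.pi)-0
t=np.arctan2(np.sin(-(a[3]-s["tool_rot"][2])),np.cos(a[3]-s["tool_rot"][2]))
print("t",s["time"],"pos",s["tool_pos"].round(4),"rot",np.round(s["tool_rot"],4),"F",np.round(s["contact_force"],1),"op",round(s["opening"],4),"grip",s["grip_force"])
print("shift",d.round(4),"turn",round(t,4),"dist",np.linalg.norm(d).round(3))
E
sed -i '/(2\*np.pi)-0/s/;t=.*//' to.py
python3 -m jog '[[[1,-0.03,-0.027,0,0],[1,-0.06,-0.054,0,0],[1,-0.09,-0.081,0,0],[1,-0.12,-0.108,0,0],[1,-0.15,-0.135,0,0]]]' 25
python3 to.py .449 .024 .12 2.847
```

```text
high/left [ 0.6353  0.1909 -0.1772] [[-0.3, 0.1], [0.6, -0.7], [0.4, 0.8], [-0.7, -0.2]]
grip at tip=door: [0.5024 0.2147]
low/right [ 0.6503 -0.1902 -0.1266] [[-0.4, -0.3], [-0.3, 0.1], [0.9, 0.4], [-0.1, -0.2]]
grip at tip=door: [ 0.5164 -0.1731]
time: 0.52
tool_pos: [0.2504, 0.333, 0.2345]
tool_rot: [-3.141, -0.0, 2.868]
contact_force: [1.0, 0.7, -0.0]
opening: 0.0916
grip_force: 0.0
t 0.5167 pos [0.2504 0.333  0.2345] rot [-3.1412e+00 -2.0000e-04  2.8676e+00] F [ 1.   0.7 -0. ] op 0.0916 grip 0.0
shift [-0.2748 -0.2437  0.1145] turn 0.0206 dist 0.385
```

```bash
python3 -m jog '[[[1,-0.025,-0.022,0.01,0],[1,-0.05,-0.044,0.02,0.01],[1,-0.075,-0.066,0.03,0.02],[1,-0.1,-0.088,0.04,0.02],[1,-0.125,-0.11,0.05,0.02]]]' >/dev/null
python3 -m jog '[[[1,-0.025,-0.022,0.01,0],[1,-0.05,-0.044,0.02,0],[1,-0.075,-0.066,0.03,0],[1,-0.1,-0.088,0.04,0],[1,-0.125,-0.11,0.05,0]]]' >/dev/null
python3 -m jog '[[[1,0,0,0,0],[1,0,0,0,0],[1,0,0,0,0]]]'
python3 to.py .449 .024 .12 2.847
python3 -c "
from h import *
cv2.imwrite('pics/s1.png',robot.read_camera('scene')[150:290,270:450,::-1].repeat(4,0).repeat(4,1))"
```

```text
time: 1.6
tool_pos: [0.4277, 0.0535, 0.1345]
tool_rot: [3.142, -0.001, 2.846]
contact_force: [-0.3, 0.9, 0.5]
opening: 0.0919
grip_force: 0.0
t 1.6 pos [0.4277 0.0535 0.1345] rot [ 3.1416e+00 -1.3000e-03  2.8461e+00] F [-0.3  0.9  0.5] op 0.0919 grip 0.0
shift [-0.029  -0.022   0.0144] turn -0.0009 dist 0.039
```

View pics/s1.png

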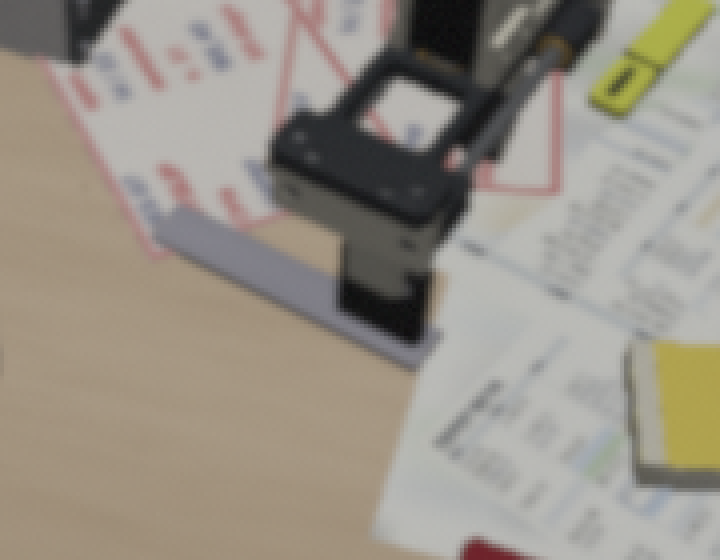

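The fingers hover beside and above the grip, with the blade's tip at crop (165,225). I'll centre over the grip, descend and close.

```bash
python3 -m jog '[[[1,-0.029,-0.022,0,0],[1,-0.029,-0.022,0,0],[1,-0.029,-0.022,0.01,0],[1,-0.029,-0.022,0.02,0],[1,-0.029,-0.022,0.02,0]]]' >/dev/null
python3 to.py .449 .024 .029 2.847
python3 -m jog '[[[1,0,0,0.025,0],[1,0,0,0.05,0],[1,0,0,0.07,0],[1,0,0,0.085,0],[1,0,0,0.085,0]]]'
python3 to.py .449 .024 .029 2.847
```

```text
t 2.0667 pos [0.4483 0.025  0.1138] rot [-3.1414e+00 -2.4000e-03  2.8482e+00] F [-1.4 -0.  -0.7] op 0.0917 grip 0.0
shift [-0.0011 -0.0007  0.0848] turn 0.0012 dist 0.085
time: 2.48
tool_pos: [0.4479, 0.0249, 0.0281]
tool_rot: [-3.141, -0.004, 2.848]
contact_force: [0.2, -0.2, 0.2]
opening: 0.0916
grip_force: 0.0
t 2.4833 pos [0.4479 0.0249 0.0281] rot [-3.141  -0.0043  2.8482] F [ 0.2 -0.2  0.2] op 0.0916 grip 0.0
shift [-0.0013 -0.0006 -0.0009] turn 0.0012 dist 0.002
```

```bash
for i in 1 2; do python3 -m jog '[[[-1,0,0,0,0],[-1,0,0,0,0],[-1,0,0,0,0],[-1,0,0,0,0],[-1,0,0,0,0]]]' 25; done
python3 -m jog '[[[-1,0,0,-0.005,0],[-1,0,0,-0.01,0],[-1,0,0,-0.012,0],[-1,0,0,-0.012,0]]]'
python3 -c "
from h import *
im=robot.read_camera('scene')[170:260,290:400,::-1]
im2=robot.read_camera('top')[190:280,270:380,::-1]
cv2.imwrite('pics/s2.png',cv2.resize(np.vstack([im,im2]),None,fx=3.3,fy=3.3,interpolation=2))"
python3 to.py .464 -.0 .041 3.014
```

```text
time: 2.9
tool_pos: [0.4502, 0.0239, 0.0305]
tool_rot: [3.141, 0.002, 2.847]
contact_force: [-0.0, -0.1, -0.1]
opening: 0.0631
grip_force: 0.0
time: 3.32
tool_pos: [0.4496, 0.0238, 0.0297]
tool_rot: [3.142, -0.0, 2.847]
contact_force: [0.5, -0.2, -0.0]
opening: 0.03
grip_force: 0.0
time: 3.65
tool_pos: [0.45, 0.0239, 0.0424]
tool_rot: [3.141, 0.001, 2.847]
contact_force: [-0.2, -0.5, -2.0]
opening: 0.014
grip_force: 25.0
t 3.75 pos [0.4496 0.0239 0.0418] rot [3.1415e+00 2.0000e-04 2.8468e+00] F [-0.9 -0.1 -1.1] op 0.0135 grip 24.98759776353836
shift [-0.0207 -0.0187  0.0008] turn -0.1672 dist 0.028
```

View pics/s2.png

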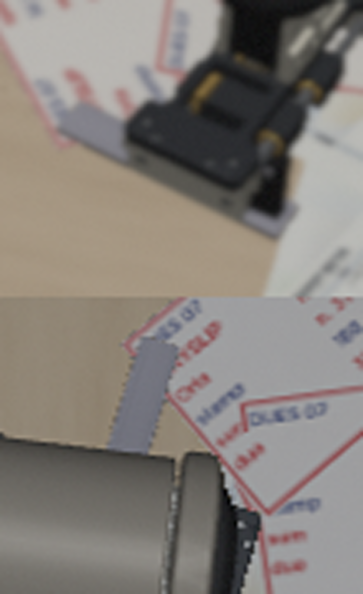

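The grip is held at 14 mm opening and the blade points ahead, but the fingers finished closing during the lift. I'll find the height by lowering to desk contact.

```bash
for i in 1 2 3 4 5; do python3 -m jog '[[[-1,0,0,0.002,0],[-1,0,0,0.002,0],[-1,0,0,0.002,0]]]' | sed -n '2p;4p' ; done
```

```text
tool_pos: [0.4499, 0.0238, 0.0405]
contact_force: [-3.5, -1.0, 11.9]
tool_pos: [0.4503, 0.0236, 0.0394]
contact_force: [-5.1, -1.2, 22.5]
tool_pos: [0.4508, 0.0235, 0.0379]
contact_force: [-5.6, -1.7, 25.1]
tool_pos: [0.4513, 0.0233, 0.0361]
contact_force: [-4.1, -2.2, 28.5]
tool_pos: [0.4517, 0.0232, 0.0343]
contact_force: [-5.4, -2.4, 29.5]
```

The blade was gripped at its resting height; pressing has slid the pads lower on the grip, which is a better hold. Now I'll lift slightly and look.

```bash
python3 -m jog '[[[-1,0,0,-0.003,0],[-1,0,0,-0.005,0],[-1,0,0,-0.005,0],[-1,0,0,-0.005,0]]]'
python3 to.py .516 -.16 .04 3.014
python3 -m jog '[[[-1,0,0,-0.003,0],[-1,0,0,-0.003,0],[-1,0,0,-0.003,0]]]'|sed -n '2p;4p'
```

```text
time: 5.33
tool_pos: [0.4494, 0.0239, 0.0364]
tool_rot: [-3.142, -0.001, 2.847]
contact_force: [-0.1, -0.8, -2.2]
opening: 0.0138
grip_force: 25.0
t 5.3333 pos [0.4494 0.0239 0.0364] rot [-3.1416e+00 -7.0000e-04  2.8468e+00] F [-0.1 -0.8 -2.2] op 0.0138 grip 24.999007880687714
shift [-0.1172 -0.1567 -0.0037] turn -0.1672 dist 0.196
tool_pos: [0.4496, 0.0239, 0.0396]
contact_force: [0.4, 0.9, -1.9]
```

```bash
python3 to.py .4915 -.17 .0396 3.014
python3 -m jog '[[[-1,-0.018,-0.03,0,-0.04],[-1,-0.036,-0.06,0,-0.08],[-1,-0.054,-0.09,0,-0.12],[-1,-0.072,-0.12,0,-0.167],[-1,-0.09,-0.15,0,-0.167]]]'>/dev/null
python3 -m jog '[[[-1,0,0,0,0],[-1,0,0,0,0],[-1,0,0,0,0]]]'
python3 to.py .4915 -.17 .0396 3.014
```

```text
t 5.5833 pos [0.4496 0.0239 0.0396] rot [ 3.1415e+00 -1.0000e-04  2.8469e+00] F [ 0.4  0.9 -1.9] op 0.0136 grip 24.99897927045822
shift [-0.0964 -0.1734 -0.    ] turn -0.1671 dist 0.198
time: 6.25
tool_pos: [0.4915, -0.1454, 0.0392]
tool_rot: [3.141, -0.002, 3.013]
contact_force: [-0.9, 0.0, -2.1]
opening: 0.0139
grip_force: 25.0
t 6.25 pos [ 0.4915 -0.1454  0.0392] rot [ 3.1408e+00 -1.5000e-03  3.0130e+00] F [-0.9  0.  -2.1] op 0.0139 grip 24.99911516904831
shift [-0.0032 -0.0244 -0.0004] turn -0.001 dist 0.025
```

```bash
python3 -m jog '[[[-1,-0.003,-0.02,0,0],[-1,-0.003,-0.024,0,0],[-1,-0.003,-0.024,0,0]]]' >/dev/null
python3 -c "
from h import *
a=robot.read_camera('scene')[85:240,240:400,::-1]
b=robot.read_camera('top')[110:265,310:470,::-1]
cv2.imwrite('pics/s3.png',np.clip(cv2.resize(np.hstack([a,b]),None,fx=2.5,fy=2.5,interpolation=2)*1.3,0,255).astype('uint8'))"
python3 to.py .5164 -.1731 .0396 3.014
```

```text
t 6.6 pos [ 0.4917 -0.1689  0.0396] rot [ 3.1410e+00 -8.0000e-04  3.0142e+00] F [-0.4 -0.3 -1.9] op 0.0139 grip 24.998981952667236
shift [-0.025  -0.0011 -0.    ] turn 0.0002 dist 0.025
```

View pics/s3.png

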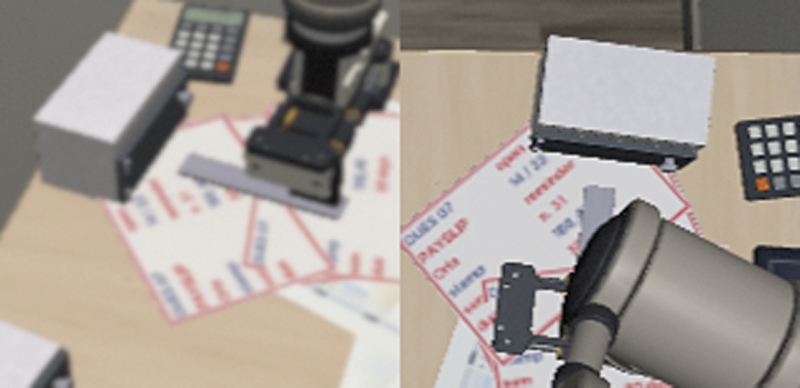

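The blade is square to the middle of the low door (tip at about (598,187), door foot at about (600,155) in the right panel). Creeping in.

```bash
python3 -m jog '[[[-1,-0.01,0,0,0],[-1,-0.018,0,0,0],[-1,-0.018,0,0,0],[-1,-0.018,0,0,0]]]'|sed -n '2p;4p'
for i in 1 2 3 ; do python3 -m jog '[[[-1,-0.003,0,0,0],[-1,-0.003,0,0,0],[-1,-0.003,0,0,0]]]' | sed -n '2p;4p' ; done
```

```text
tool_pos: [0.5101, -0.1716, 0.0396]
contact_force: [-0.5, 0.2, -1.0]
tool_pos: [0.5128, -0.1726, 0.0396]
contact_force: [1.0, -0.3, -1.4]
tool_pos: [0.516, -0.1731, 0.0397]
contact_force: [-0.1, -0.4, -1.6]
tool_pos: [0.519, -0.1735, 0.0397]
contact_force: [0.9, -0.3, -1.3]
```

```bash
for i in 1 2 3 ; do python3 -m jog '[[[-1,-0.002,0,0,0],[-1,-0.002,0,0,0],[-1,-0.002,0,0,0]]]' | sed -n '2p;4p' ; done
```

```text
tool_pos: [0.5193, -0.1731, 0.0392]
contact_force: [-4.5, 1.2, -0.1]
tool_pos: [0.5194, -0.1727, 0.0387]
contact_force: [-10.2, 2.7, 3.1]
tool_pos: [0.5196, -0.1726, 0.0385]
contact_force: [-16.7, 0.6, 6.1]
```

It jammed, with a steady 10–17 N push. Now I'll back out and transfer to the other door.

```bash
python3 -m jog '[[[-1,0.012,0,0,0],[-1,0.03,0,0,0],[-1,0.06,0,0,0],[-1,0.06,0,0,0],[-1,0.06,0,0,0]]]'|sed -n '2p;4p'
python3 to.py .468 .2209 .04 2.964
```

```text
tool_pos: [0.4644, -0.1664, 0.0398]
contact_force: [0.0, 0.1, -1.7]
t 8.85 pos [ 0.4644 -0.1664  0.0398] rot [ 3.1412e+00 -6.0000e-04  3.0131e+00] F [ 0.   0.1 -1.7] op 0.0136 grip 24.99667525291443
shift [ 0.0461  0.3845 -0.    ] turn 0.0491 dist 0.387
```

```bash
python3 -m jog '[[[-1,0,0.03,0,0],[-1,0,0.065,0,0],[-1,0.005,0.1,0,0.02],[-1,0.015,0.135,0,0.04],[-1,0.02,0.17,0,0.049]]]'>/dev/null
python3 -m jog '[[[-1,0.005,0.035,0,0],[-1,0.01,0.07,0,0],[-1,0.015,0.105,0,0],[-1,0.015,0.14,0,0],[-1,0.015,0.17,0,0]]]' >/dev/null
python3 -m jog '[[[-1,0,0,0,0],[-1,0,0,0,0],[-1,0,0,0,0]]]'
python3 to.py .468 .2209 .04 2.964
```

```text
time: 9.93
tool_pos: [0.4827, 0.1746, 0.0397]
tool_rot: [3.142, 0.0, 2.966]
contact_force: [-1.0, 0.0, -1.6]
opening: 0.0136
grip_force: 25.0
t 9.9333 pos [0.4827 0.1746 0.0397] rot [3.1416e+00 4.0000e-04 2.9655e+00] F [-1.   0.  -1.6] op 0.0136 grip 24.99659389257431
shift [ 0.0226  0.043  -0.0003] turn 0.0015 dist 0.049
```

```bash
python3 -m jog '[[[-1,0.02,0.02,0,0],[-1,0.022,0.043,0,0],[-1,0.022,0.043,0,0],[-1,0.022,0.043,0,0]]]' >/dev/null
python3 -c "
from h import *
a=robot.read_camera('scene')[190:330,170:350,::-1]
b=robot.read_camera('top')[110:250,170:350,::-1]
cv2.imwrite('pics/s4.png',np.clip(cv2.resize(np.hstack([a,b]),None,fx=2.2,fy=2.2,interpolation=2)*1.3,0,255).astype('uint8'))
print(proj('top',[[.6353,.1909,0],[.6353-.03*.984,.1909+.03*.176,.009]])-[170,110])"
python3 to.py .5448 .2071 .04 2.964
```

```text
[[63.30331401 69.83621691]
 [59.91118242 81.37170639]]
t 10.3667 pos [0.4685 0.2196 0.0397] rot [-3.1413 -0.      2.9637] F [-0.4 -0.  -2.9] op 0.014 grip 24.996589422225952
shift [-0.0773  0.0012 -0.0003] turn -0.0003 dist 0.077
```

View pics/s4.png

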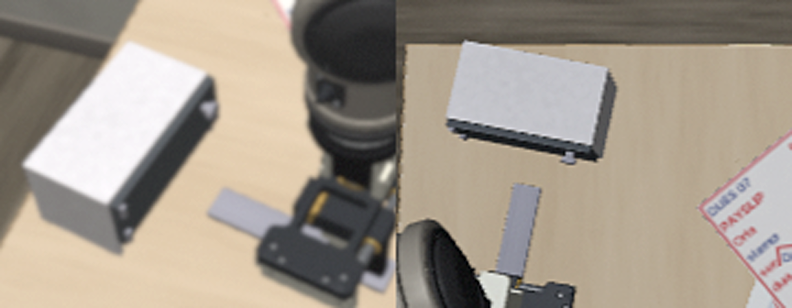

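The tip (about (527,185) in the right panel) is in line with the middle of the high door, as predicted. Sliding in.

```bash
python3 -m jog '[[[-1,-0.012,0,0.001,0],[-1,-0.025,0.001,0.001,0],[-1,-0.038,0.001,0.001,0],[-1,-0.042,0.001,0.001,0],[-1,-0.042,0.001,0.001,0]]]'|sed -n '2p;4p'
python3 -m jog '[[[-1,-0.008,0,0,0],[-1,-0.016,0,0,0],[-1,-0.024,0,0,0],[-1,-0.032,0,0,0],[-1,-0.036,0,0,0]]]'|sed -n '2p;4p'
python3 -m jog '[[[-1,0,0,0,0],[-1,0,0,0,0],[-1,0,0,0,0]]]'|sed -n '2p;4p'
python3 to.py .5448 .2071 .04 2.964
```

```text
tool_pos: [0.5107, 0.213, 0.0386]
contact_force: [-0.3, 0.2, -0.9]
tool_pos: [0.5466, 0.2078, 0.0388]
contact_force: [0.5, 0.2, -0.7]
tool_pos: [0.5447, 0.2081, 0.0386]
contact_force: [-0.6, 0.4, -1.0]
t 11.45 pos [0.5447 0.2081 0.0386] rot [-3.1414e+00 -7.0000e-04  2.9649e+00] F [-0.6  0.4 -1. ] op 0.0136 grip 24.996667206287384
shift [-0.0003 -0.001  -0.0014] turn 0.0009 dist 0.002
```

Slid in with no contact. I'll lower to the desk until touch.

```bash
python3 -m jog '[[[-1,0,0,0.003,0],[-1,0,0,0.003,0],[-1,0,0,0.003,0]]]' | sed -n '2p;4p'
for i in 1 2 3; do python3 -m jog '[[[-1,0,0,0.001,0],[-1,0,0,0.001,0],[-1,0,0,0.001,0]]]' | sed -n '2p;4p' ; done
```

```text
tool_pos: [0.5448, 0.2081, 0.0355]
contact_force: [0.1, 1.1, -1.6]
tool_pos: [0.5451, 0.2081, 0.0347]
contact_force: [-0.4, -0.5, -1.2]
tool_pos: [0.5453, 0.2081, 0.0343]
contact_force: [-1.2, -1.0, 4.4]
tool_pos: [0.5454, 0.2081, 0.0343]
contact_force: [-3.1, -1.1, 13.2]
```

```bash
python3 -m jog '[[[-1,0,0,-0.001,0],[0,0,0,-0.001,0],[0,0,0,-0.001,0],[0,0,0,-0.001,0],[0,0,0,-0.001,0]]]' | sed -n '2p;4,5p'
python3 -m jog '[[[0,0,0,0,0],[0,0,0,0,0],[0,0,0,0,0],[0,0,0,0,0]]]'| sed -n '2p;4,5p'
python3 -m jog '[[[0,0,0,-0.015,0],[0,0,0,-0.04,0],[0,0,0,-0.07,0],[0,0,0,-0.1,0],[0,0,0,-0.13,0]]]'| sed -n '2p;4,5p'
python3 -m jog '[[[0,0.04,0,0,0],[0,0.08,0,0,0],[0,0.12,0,0,0],[0,0.12,0,0,0],[0,0.12,0,0,0]]]'| sed -n '2p;4,5p'
python3 -c "
from h import *
a=robot.read_camera('scene')[190:330,170:350,::-1]
b=robot.read_camera('top')[110:250,170:350,::-1]
cv2.imwrite('pics/s5.png',np.clip(cv2.resize(np.hstack([a,b]),None,fx=2.2,fy=2.2,interpolation=2)*1.3,0,255).astype('uint8'))"
```

```text
tool_pos: [0.5451, 0.208, 0.0334]
contact_force: [0.4, 1.3, 0.6]
opening: 0.0358
tool_pos: [0.5452, 0.2081, 0.0337]
contact_force: [0.6, 0.3, 0.3]
opening: 0.0459
tool_pos: [0.5449, 0.208, 0.165]
contact_force: [0.2, -0.4, 1.3]
opening: 0.0463
tool_pos: [0.4254, 0.2295, 0.1642]
contact_force: [0.3, -0.1, 0.6]
opening: 0.0462
```

View pics/s5.png

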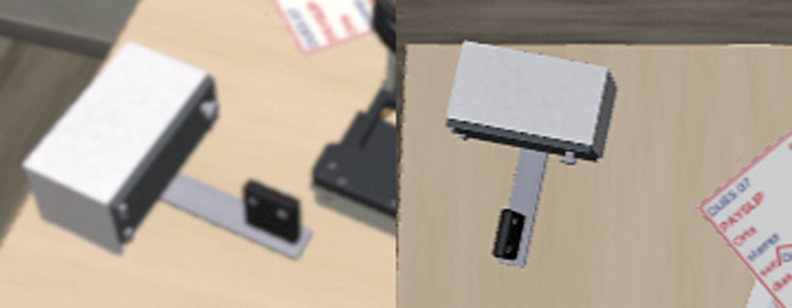

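The blade lies flat with its tip under the middle of the high door: it disappears at about (533,152) in the right panel and its rear end is at about (513,263). The gripper is clear, so I'm handing in.

```bash
python3 - <<'E'
from h import *
C=lambda a:np.array(a)/2.2+np.array([170-180,110])
q=ray("top",C([[513,264]]),.008)[0]; d=np.array([.6353,.1909])-q[:2]
u=np.array([np.cos(-.1772),np.sin(-.1772)])
print("rear",q.round(3),"tip inside",round(.165-d@u,3))
if .165-d@u>.028: print(robot.hand_in())
E
```

```text
rear [0.514 0.21  0.008] tip inside 0.042
the job is handed in; nothing more can be done
None
```

I pushed the blade against the low (right) door, where it jammed at up to about 17 N, then slid it about 4 cm under the middle of the high (left) door and released it flat on the desk; the job is handed in, but no verdict came back.

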